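# Set the laminator for thick pouches and clear its feed slot

### The job

Get the laminator ready for a thick pouch. One of the three model buildings has been left standing in front of its feed slot: push that building along the table to the left or right with the fingers until no part of it is in front of the slot any more, without lifting it or tipping it over. Also push the thickness lever on top of the machine from off, past the thin notch, all the way to the thick stop; pick nothing up and leave the other buildings and everything else where they stand.

Things in the scene. Friction and masses are not known exactly. Their poses are not given: they have to be found in the camera images.
- laminator: Desktop A4 laminator, white on a black base, fixed: 140 mm deep (its x), 382 mm wide (its y), flat deck 80 mm above the table (end cheeks to 83 mm). Origin: centre of its underside. Its x points away from the feed side, which faces the robot (turned up to 0.15 rad); y points to its left end as the robot sees it. Behind it, x 97 to 147 mm, lies a socket strip, with plug 58 mm high.
- feed_slot (a point): Middle of the feed slot, a dark gap 240 mm wide (along machine y) in the front face, at machine x = -70 mm, y = 0, 40 mm above the table. Below it a black feed tray, 262 mm wide and up to 39 mm high, juts out to machine x = -102 mm. In front of the tray the table is free (but for the building in the way) for machine x from -220 to -105 mm, y from -270 to 270 mm.
- lever (a joint): Thickness lever on the deck, in m, growing as it slides to the machine's right end (-y): 0 off (start), 0.018 thin (first notch), 0.036 thick (last stop, rigid). Sprung notches hold it at all three: it takes about 5 to 9 N to push it out of one. Let go between notches it springs to one or drags to a halt; from beyond 0.030 it snaps home to thick.
- lever_top (a point): Middle of the top of the lever, a small black upright block: grip 20 mm (machine x) by 11 mm (machine y, its sliding direction) by 16 mm high on a stem 14 by 7 mm; stands 26 mm above the deck, its top 106 mm above the table. At machine x = -30 mm; y = -92 mm at off, -110 thin, -128 thick. Deck flat and free 30 mm around. Marks on the robot's side: ring, thin bar, thick bar.
- house_low: Low one-storey model building of grey board: 72 mm (its x) by 90 mm (its y), 56 mm high, about 0.14 kg. Origin: centre of its underside; z up; yaw within 0.3 rad of the machine's. Loose. One of the three buildings (any) stands before the slot, middle at machine x -175 to -158 mm, y within 60 mm of 0; the others beyond the machine's ends.
- house_tall: Tall three-storey model building of grey board: 70 by 70 mm, 84 mm high, about 0.16 kg. Origin: centre of its underside; z up; yaw within 0.3 rad of the machine's. Loose.
- house_mid: Two-storey model building of grey board: 66 mm (its x) by 80 mm (its y), 70 mm high, about 0.15 kg. Origin: centre of its underside; z up; yaw within 0.3 rad of the machine's. Loose.
- tape_measure: Red and black pocket tape measure standing on its flat base, 80 by 39 mm, 67 mm high; stands nearer the robot than the work. Origin: centre of its underside. Leave alone.
- mug: White mug, 80 mm across, 92 mm high; to the left of the work. Origin: centre of its underside. Leave alone.
- card_deck: Cardboard deck of cards lying flat, 92 by 66 mm, 22 mm high; to the right of the work. Origin: centre of its underside. Leave alone.
- die: White 18 mm die lying nearer the robot than the work. Origin: centre of its underside. Leave alone.
- glue_bottle: White glue bottle standing upright, 42 mm across, 115 mm high; nearer the robot than the work, on its left. Origin: centre of its underside. Leave alone.

How it is judged (in metres and radians):
At the end, for the whole second after the job is handed in: The lever is at the thick stop (within 4 mm, joint above 0.032) and every building stands upright and at rest on the table with its middle at least 150 mm to the left or right of the middle of the feed slot, measured along the machine (value of joint lever above 0.032 m and (y of house_low in the frame of laminator above 0.15 m or y of house_low in the frame of laminator below -0.15 m) and angle between each of house_low, house_tall, house_mid's own z axis and vertical below 0.15 rad and height (world z) of each of house_low, house_tall, house_mid below 0.006 m and linear speed of each of house_low, house_tall, house_mid below 0.02 m/s and (y of house_tall in the frame of laminator above 0.15 m or y of house_tall in the frame of laminator below -0.15 m) and (y of house_mid in the frame of laminator above 0.15 m or y of house_mid in the frame of laminator below -0.15 m)); the robot touches nothing.
It fails at once if more than one of the buildings is moved by over 30 mm (distance of each of house_low, house_tall from where it was at the start of the episode above 0.03 m or distance of each of house_low, house_mid from where it was at the start of the episode above 0.03 m or distance of each of house_tall, house_mid from where it was at the start of the episode above 0.03 m).
It fails at once if a building is lifted by over 12 mm (height (world z) of any of house_low, house_tall, house_mid above 0.012 m).
It fails at once if a building is tipped by over 0.35 rad (angle between any of house_low, house_tall, house_mid's own z axis and vertical above 0.35 rad).
It fails at once if the tape measure, mug, card deck, die or glue bottle is moved by over 25 mm or tipped (distance of any of tape_measure, mug, card_deck, die, glue_bottle from where it was at the start of the episode above 0.025 m or angle between any of tape_measure, mug, card_deck, die, glue_bottle's own z axis and vertical above 0.35 rad).
It also fails if it takes over 48 s, if anything falls off the work surface, if the arm or the gripper's body presses on something with over 40 N, if the wrist force passes 120 N, or if a joint passes its speed limit or range.

### The arm

A 6-joint arm with a two-finger parallel gripper is mounted at the origin on the work surface. World frame = base frame: x ahead of the robot, y to its left, z up, the work surface at z = 0. Lengths are in mm, angles in rad, forces in N, time in s.
With the tool pointing down it reaches from about 200 to 875 mm from the base axis. Payload 3.4 kg.
Tool frame: the origin (TCP) lies midway between the tips of the shut fingers; the grasp point (between the pads) lies 19 mm behind it; y points along the fingers, x is the direction in which the jaws open and shut, and the axes are right-handed (so a half turn about y gives the same grasp; the last joint's range is limited). The gripper opens to 94 mm and grips with 3 to 60 N. Pads are 16 mm wide; open, the fingers measure 119 mm over their backs; the gripper's body (75 mm by 177 mm) begins 78 mm behind the grasp point.
Start: joints at [-1.457, 0.276, 1.505, -0, 1.361, -0.121], TCP at [133.77, -559.262, 173.293] pointing down, gripper open.
Joint ranges: [-2.89, 2.89], [-0.75, 2.08], [0.22, 2.7], [-1.18, 4.32], [0.11, 2.71], [-2.7, 2.7]. Speed limits (rad/s): [2.57, 2.57, 3.14, 3.14, 3.14, 3.14].

### API

Orientations are given as [roll, pitch, yaw] about the fixed x, y, z axes, in that order (R = Rz(yaw) Ry(pitch) Rx(roll)).
In Python, from station import robot gives the robot as it stands. The module is installed in compiled form; this text tells all that it offers.
- The arm moves only by the tool drive_tool, never from a script. Its argument "moves" is a list of rows, each a list of 4 numbers: the shift along the tool's x, y, z in m, then the turn about the tool's y in rad. A call has 1 to 12 rows; each row shifts and turns the pose as measured when the row begins, along the tool's axes as they then stand; what a row does not reach is not made up. A row lasts 1/8 s, in which the tool goes at most 62.5 mm and 10.7 degrees, less where a joint would pass 70% of its speed; a pose out of reach is approached as far as the arm can. A call with a gripper value outside its range is refused whole. "fingers" is the closure, from 0 (fully open) to 1 (shut), set as the call begins (left out, the last holds). The fingers move at their own pace and stop on an object; "force" is the grip in N (left out, the last holds). Time passes only in rows, so rows that do not move let the fingers close. It gives the time, the measured TCP pose, the force and the opening at its end, in the units of the state.
- robot.read_state(): the state, without advancing time (a new reading comes with each control period).
- robot.snapshot(name): name is "side" or "top"; returns the picture (480x640x3 uint8, red, green, blue); there is no depth.
- robot.camera_info(name): a dict with "intrinsics" (3x3 intrinsics, pixels), "camera_from_world" (4x4, takes a point from world to camera coordinates). Camera axes: x right, y down, z forward; pixel columns grow to the right and rows downward; lengths in mm; the calibration is good to about 2 mm. A picture is of the moment at which its call begins. camera_info takes no time and is no camera call.
- robot.sign_off(): hands the job in, once; it reports no verdict.
Trained networks look in the newest picture that a camera, given by its name, has taken for a name from the list of things; names that differ only in an ending like _2 or _b are one class to them, and where a whole thing is asked for, a point or a joint stands for the part that bears it (a point fixed in the world has none). Each returns a list of dicts, best first, with "score" (0 to 1); they miss things now and then, are a little off and sometimes report something else, mostly with a low value. They report only what shows in the picture. A call takes as long as a camera call.
- robot.boxes_of(camera, name): "extent" ([left, top, right, bottom] in pixels, round what is visible of it).
- robot.trace(camera, name): "region" (480x640 bool, what is visible of it) and "extent" ([left, top, right, bottom] in pixels, round what is visible of it).
The state is a dict: "clock": time; "joints": joint angles; "qvel": joint speeds; "joint_torque": joint torques, N m; "eef_pos": TCP position; "ee_rot": TCP orientation; "contact_force": force on the tool from outside, world axes, zero at the start; "wrist_torque": the same for the moment, N m; "gripper_width": finger opening in mm.
Only numpy, scipy, OpenCV 4.12 (cv2) and the standard library are available. Lean on these libraries where they do the work, as an engineer would, in place of code of your own. Each camera call takes 0.05 s, during which the arm holds its last target. There are 200 camera calls.

## Working session

There is one attempt and no reset: what is moved stays moved. The work goes in short steps, Python scripts to look and compute and a tool call to move; the robot and the scene stay as the last step left them, time stands still between calls to the robot, and variables do not carry over. Pictures are saved under pics/ and viewed, about 8 in all and at most 12, crops included, and the job is handed in when it is done.

Besides the shell and the picture viewer there is one more tool, called as a command line: name --pt "numbers of a row" for each row, then --argument value for the rest. drive_tool: Moves the arm, as the interface text tells. Its arguments: {"type":"object","properties":{"moves":{"type":"array"},"fingers":{"type":"number"},"force":{"type":"number"}},"required":["moves"]}

```bash
mkdir -p pics; cat > h.py <<'E'
from station import robot
import numpy as np, cv2
def save(cam,name):
    im=robot.snapshot(cam); cv2.imwrite(f'pics/{name}.png',im[:,:,::-1]); return im
def ray(cam,u,v,z):
    c=robot.camera_info(cam);K=np.array(c["intrinsics"]);T=np.array(c["camera_from_world"])
    R=T[:3,:3];t=T[:3,3];o=-R.T@t;d=R.T@np.linalg.solve(K,[u,v,1]);return o+d*(z-o[2])/d[2]
def proj(cam,P):
    c=robot.camera_info(cam);K=np.array(c["intrinsics"]);T=np.array(c["camera_from_world"])
    q=(T[:3,:3]@np.atleast_2d(P).T+T[:3,3:]);p=K@q;return (p[:2]/p[2]).T
E
python3 - <<'E'
from h import *
np.set_printoptions(precision=1,suppress=True)
a=save('top','t0');b=save('side','s0')
cv2.imwrite('pics/both.png',np.hstack([cv2.resize(a,(800,600))])[:,:,::-1])
for cam in('top','side'):
    T=np.array(robot.camera_info(cam)["camera_from_world"]);print(cam,-T[:3,:3].T@T[:3,3])
    for n in['laminator','lever','house_low','house_tall','house_mid','glue_bottle','tape_measure','mug','card_deck','die']:
        r=robot.boxes_of(cam,n);print(n,[(np.array(x['extent']),round(x['score'],2)) for x in r[:2]])
s=robot.read_state();print(s['clock'],s['eef_pos'],s['ee_rot'],s['gripper_width'])
E
```

```text
top [ 418.5   32.4 1034.5]
laminator [(array([196.7, 141.5, 376.6, 254.8]), 0.79)]
lever [(array([331.4, 212.5, 330.2, 220. ]), 0.54)]
house_low [(array([146.8, 186.8, 195.6, 227.1]), 0.68)]
house_tall [(array([253.6, 261.2, 295.3, 298.6]), 0.85)]
house_mid [(array([328.7, 317.7, 340.5, 327.9]), 0.71), (array([393.5, 202.8, 431.6, 236.1]), 0.63)]
glue_bottle [(array([152. , 312.2, 182.1, 331.5]), 0.68)]
tape_measure [(array([212.6, 312. , 240.3, 346.5]), 0.93)]
mug [(array([ 90.6, 269.1, 151.8, 304.9]), 0.62)]
card_deck [(array([424.2, 271.5, 460.6, 315.3]), 0.94)]
die [(array([333.6, 317.9, 339.5, 322.2]), 0.6)]
side [517.8 941.1 879.5]
laminator [(array([166.3, 199.4, 317. , 367.9]), 0.84)]
lever [(array([272.2, 218.4, 284.5, 228.8]), 0.57), (array([167.4, 199.3, 318.1, 364.8]), 0.51)]
house_low [(array([210.8, 359. , 265.5, 423.5]), 0.67)]
house_tall [(array([377.1, 249.4, 390.7, 262.9]), 0.65), (array([323.2, 254.3, 364.5, 316.3]), 0.63)]
house_mid []
glue_bottle [(array([379.3, 354.2, 409.3, 411.8]), 0.64)]
tape_measure [(array([375.7, 317.5, 421.2, 359.4]), 0.8)]
mug [(array([324.1, 395.3, 380. , 480. ]), 0.8)]
card_deck [(array([337.7, 173. , 376.5, 197.3]), 0.77), (array([319.2, 253.3, 362.6, 315.5]), 0.65)]
die []
1.1 [ 133.8 -559.3  173.3] [-1.6 -0.  -1.3] 93.9865247026317
```

View pics/t0.png

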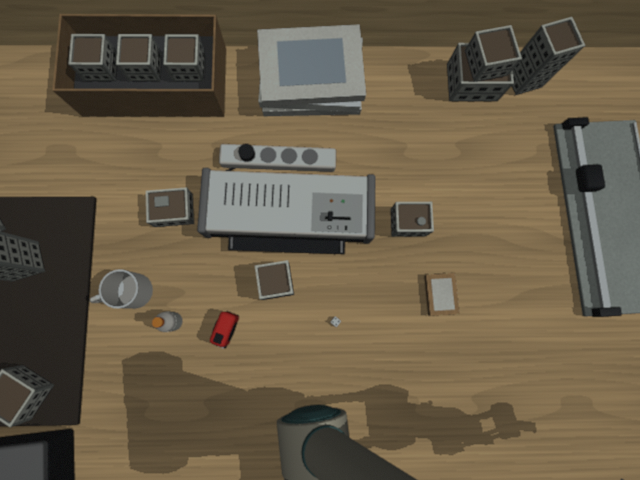

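View pics/s0.png

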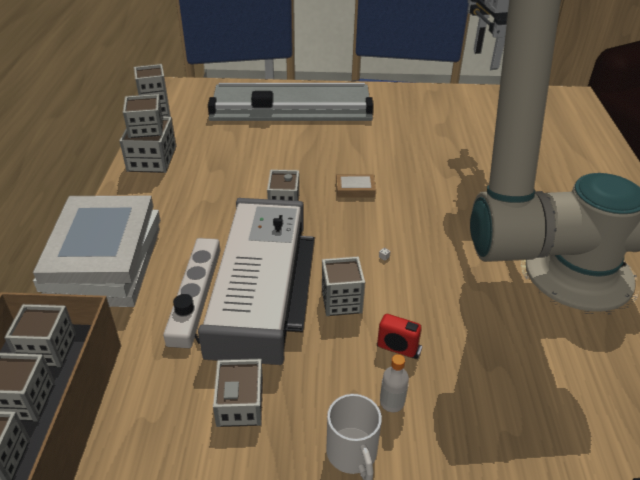

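The top view shows the tall building in front of the slot at (273,280), the lever at about (328,216), low at (168,207) and mid at (412,218). The side view agrees. The tape and glue sit near the robot's left, so the right is the emptier side. I'll zoom in for accuracy.

```bash
python3 - <<'E'
from h import *
np.set_printoptions(precision=1,suppress=True)
im=cv2.imread('pics/t0.png');c=im[160:335,190:440]
cv2.imwrite('pics/z.png',cv2.resize(c,None,fx=3.2,fy=3.2,interpolation=cv2.INTER_CUBIC))
for n,z in[('laminator',80),('house_tall',84),('house_low',56),('house_mid',70),('die',18),('card_deck',22),('tape_measure',67)]:
    r=robot.trace('top',n)
    if not r: print(n,'none');continue
    m=r[0]['region'].astype(np.uint8);cn=max(cv2.findContours(m,0,1)[0],key=cv2.contourArea)
    q=cv2.boxPoints(cv2.minAreaRect(cn)); print(n,r[0]['score'],'centre',np.array([ray('top',*p,z)[:2] for p in q]).mean(0))
    print(np.array([ray('top',*p,z)[:2] for p in q]).round(0).tolist(),q.tolist())
E
```

```text
laminator 0.6 centre [666.6  73.3]
[[557.0, 267.0], [797.0, 264.0], [776.0, -128.0], [536.0, -109.0]] [[196.57693481445312, 247.88462829589844], [201.68325805664062, 140.65159606933594], [378.4728698730469, 149.0701446533203], [373.3665466308594, 256.30316162109375]]
house_tall 0.85 centre [488.6 100.9]
[[521.0, 143.0], [531.0, 70.0], [456.0, 59.0], [446.0, 132.0]] [[254.4199981689453, 263.9399719238281], [289.2799987792969, 258.9599914550781], [294.44000244140625, 295.0799865722656], [259.5799865722656, 300.0599670410156]]
house_low 0.8 centre [652.7 333.8]
[[692.0, 391.0], [698.0, 286.0], [614.0, 277.0], [607.0, 381.0]] [[145.0428009033203, 189.68482971191406], [192.9182891845703, 186.69261169433594], [195.24903869628906, 223.9844512939453], [147.37355041503906, 226.97666931152344]]
house_mid 0.87 centre [ 622.1 -198.4]
[[657.0, -152.0], [662.0, -244.0], [587.0, -244.0], [582.0, -153.0]] [[390.38116455078125, 202.2430877685547], [431.89776611328125, 200.05799865722656], [433.66021728515625, 233.54417419433594], [392.14361572265625, 235.72926330566406]]
die 0.31 centre [492.8 106.3]
[[526.0, 151.0], [538.0, 75.0], [460.0, 62.0], [448.0, 137.0]] [[254.3783721923828, 265.2702941894531], [288.10809326171875, 259.6486511230469], [293.89190673828125, 294.3513488769531], [260.16217041015625, 299.9729919433594]]
card_deck 0.82 centre [ 458.7 -269.2]
[[502.0, -232.0], [507.0, -305.0], [415.0, -306.0], [411.0, -234.0]] [[424.1523132324219, 274.1319885253906], [456.5583801269531, 271.8172912597656], [459.5075988769531, 313.1065979003906], [427.1015319824219, 315.4212951660156]]
tape_measure 0.74 centre [388.7 206.2]
[[361.0, 241.0], [433.0, 213.0], [416.0, 172.0], [345.0, 199.0]] [[207.41378784179688, 341.96551513671875], [221.48275756835938, 306.7930908203125], [241.137939453125, 314.6551513671875], [227.0689697265625, 349.82757568359375]]
```

View pics/z.png

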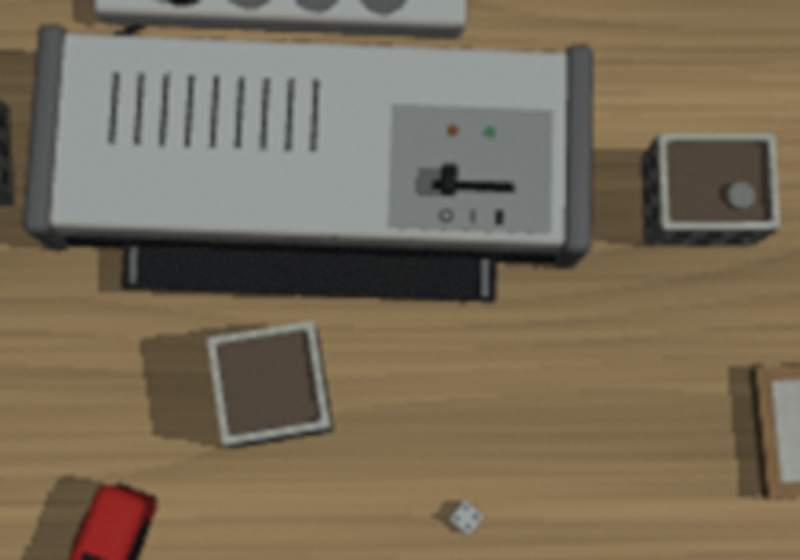

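The zoom shows the building's roof corners at (209,338), (315,322), (331,430) and (226,445). The machine's back corners are at (42,28) and (592,47), and the lever's top is at about (449,180), all in crop pixels.

```bash
python3 - <<'E'
from h import *
np.set_printoptions(precision=1,suppress=True)
f=lambda u,v,z:ray('top',190+u/3.2-.0,160+v/3.2,z)
H=np.array([f(u,v,84) for u,v in[(209,338),(315,322),(331,430),(226,445)]])[:,:2]
c=H.mean(0);print('house',c,H.tolist());e=H[0]-H[1];print('len',np.hypot(*e),np.hypot(*(H[2]-H[1])),'yaw',np.arctan2(-e[0],e[1]))
L=np.array([f(u,v,83)[:2] for u,v in[(42,28),(592,47),(585,250),(28,234)]]);print('lam',L,L.mean(0))
e=L[0]-L[1];y=np.arctan2(-e[0],e[1]);print('w',np.hypot(*e),'yaw',y, 'deep',np.hypot(*(L[0]-L[3])))
# tray front corners/deck: back edge midpoint
ax=np.array([np.cos(y),np.sin(y)]);ay=np.array([-np.sin(y),np.cos(y)])
o=(L[0]+L[1])/2-70*ax;print('origin',o)
lev=f(449,180,106)[:2];print('lever',lev,'machine',(lev-o)@ax,(lev-o)@ay,'house m',(c-o)@ax,(c-o)@ay)
for n,p in[('low',(652,333)),('mid',(622,-198)),('die',f(465,517,18)[:2]),('deck',(459,-269))]:
  d=np.array(p)-o;print(n,p,d@ax,d@ay)
# tray corners at z~30
for u,v in[(124,288),(494,300)]:
  d=f(u,v,36)[:2]-o;print('tray',d@ax,d@ay)
m=cv2.imread('pics/t0.png')
def box(o,y,x0,x1,y0,y1,z):
  ax=np.array([np.cos(y),np.sin(y)]);ay=np.array([-np.sin(y),np.cos(y)])
  return np.array([[*(o+a*ax+b*ay),z] for a,b in[(x0,y0),(x0,y1),(x1,y1),(x1,y0)]])
c2=m[160:335,190:440];c2=cv2.resize(c2,None,fx=3.2,fy=3.2,interpolation=cv2.INTER_CUBIC)
for P in[box(o,y,-70,70,-191,191,83),box(o,y,-40,-20,-97.5,-86.5,106),box(o,y,-102,-70,-131,131,36)]:
  q=((proj('top',P)-[190,160])*3.2).astype(np.int32);cv2.polylines(c2,[q],True,(0,0,255),1)
cv2.imwrite('pics/fit.png',c2)
E
```

```text
house [487.7 100.9] [[517.8410139090176, 141.3403401724679], [527.9361364335331, 71.64628008518397], [457.0285356485509, 61.13610541357565], [447.93512987391256, 129.37457870059114]]
len 70.42139951914419 71.68229642464112 yaw 0.14384863495532246
lam [[ 730.9  257.9]
 [ 716.4 -117.9]
 [ 575.2 -108.8]
 [ 588.2  262.5]] [652.7  73.4]
w 376.1219250817792 yaw -0.038621130406858425 deep 142.72296008015778
origin [653.7  72.7]
lever [618.6 -17.2] machine -31.56113208120977 -91.12629689176737 house m -166.9666232733481 21.76942684142769
low (652, 333) -11.73708471547142 260.0664495704587
mid (622, -198) -21.211991210222294 -271.69592795066274
die [399.1 -29.5] -250.42990854126347 -111.92868371368945
deck (459, -269) -181.34902296781198 -348.9366624103293
tray -100.63137712138507 129.74546394607867
tray -100.82382037361316 -127.74668712583419
```

View pics/fit.png

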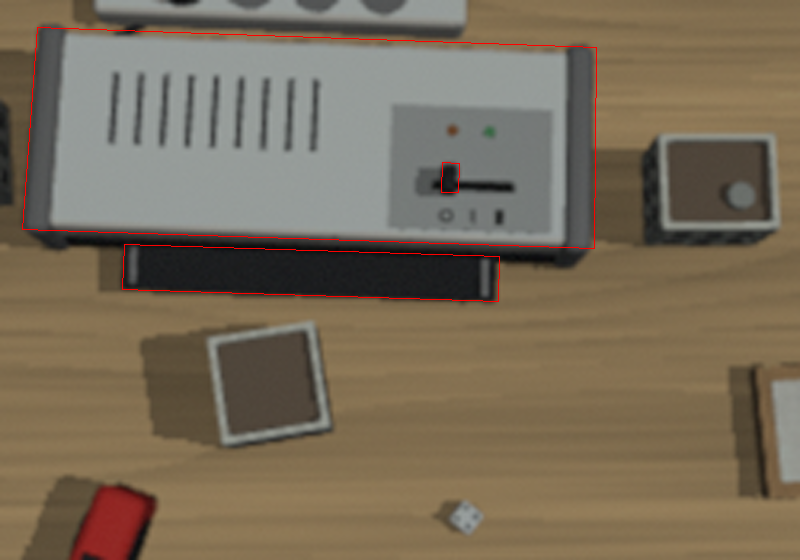

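The overlay matches the machine, lever and tray closely. Plan: turn the tool to machine yaw -0.039, so tool x is machine x and tool z is machine +y. Push the lever with shut fingers first, then push the building right along -y with two half-open fingers.

drive_tool --pt "0 0 0 -0.18" --pt "0 0 0 -0.18" --pt "0 0 0 -0.18" --pt "0 0 0 -0.18" --pt "0 0 0 -0.18" --pt "0 0 0 -0.18" --pt "0 0 0 -0.18" --pt "0 0 0 0" --fingers 1 --force 20

```text
clock: 2.45
eef_pos: [133.8, -559.3, 173.3]
ee_rot: [-1.571, -0.0, -0.036]
contact_force: [-0.0, 0.4, -0.2]
gripper_width: 17.3
```

drive_tool --pt "0.036 0 0.045 0" --pt "0.036 0 0.045 0" --pt "0.036 0 0.045 0" --pt "0.036 0 0.045 0" --pt "0.036 0 0.045 0" --pt "0.036 0 0.045 0" --pt "0.036 0 0.045 0" --pt "0.036 0 0.045 0" --pt "0.036 0 0.045 0" --pt "0.036 0 0.045 0" --pt "0.036 0 0.045 0" --pt "0 0 0 0"

```text
clock: 3.95
eef_pos: [571.5, -75.4, 173.8]
ee_rot: [-1.576, -0.008, -0.081]
contact_force: [-0.3, -0.9, 0.1]
gripper_width: 0.5
```

drive_tool --pt "0.021 0 0.043 -0.04" --pt "0.021 0 0.043 0" --pt "0 0 0 0"

```text
clock: 4.32
eef_pos: [618.3, 6.8, 173.2]
ee_rot: [-1.579, -0.006, -0.049]
contact_force: [-0.2, -0.5, 0.6]
gripper_width: 0.8
```

```bash
python3 - <<'E'
from h import *
s=robot.read_state();print(s['clock'],s['eef_pos'],s['ee_rot'],s['contact_force'])
E
```

```text
4.325 [618.32818018   6.78074009 173.22754032] [-1.57945819 -0.00589019 -0.04917374] [-0.20932399 -0.49103686  0.59880797]
```

drive_tool --pt "0 0.03 0 -0.01" --pt "0 0.03 0 0" --pt "0.002 0.02 0 0" --pt "0 0 0 0"

```text
clock: 4.82
eef_pos: [617.3, -1.4, 92.4]
ee_rot: [-1.584, -0.004, -0.049]
contact_force: [0.5, 0.1, 1.0]
gripper_width: 0.4
```

```bash
python3 - <<'E'
from h import *
a=save('top','t1');b=save('side','s1')
c=a[160:260,290:400];d=b[160:260,220:330]
cv2.imwrite('pics/z1.png',np.hstack([cv2.resize(x,(400,364),interpolation=2) for x in(c,d)])[:,:,::-1])
E
```

```text
(no output)
```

View pics/z1.png

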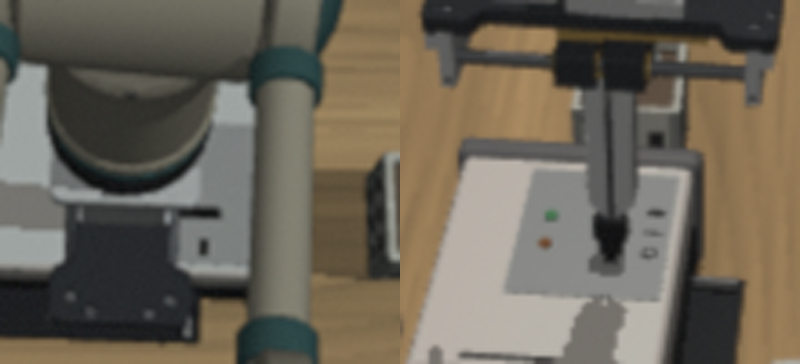

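The fingers are down beside the lever with no contact force. Now pushing.

drive_tool --pt "0 0 -0.005 0" --pt "0 0 -0.006 0" --pt "0 0 -0.006 0" --pt "0 0 -0.006 0" --pt "0 0 -0.006 0" --pt "0 0 -0.006 0" --pt "0 0 0 0"

```text
clock: 5.8
eef_pos: [618.8, -40.1, 98.4]
ee_rot: [-1.585, -0.014, -0.05]
contact_force: [0.2, 0.2, 0.4]
gripper_width: 0.7
```

drive_tool --pt "0 0.004 0 0" --pt "0 0 -0.002 0" --pt "0 0 -0.002 0" --pt "0 0 0 0"

```text
clock: 6.3
eef_pos: [618.5, -43.9, 93.8]
ee_rot: [-1.585, -0.014, -0.05]
contact_force: [0.3, -0.1, 0.0]
gripper_width: 0.6
```

drive_tool --pt "0 0 0.008 0" --pt "0 -0.04 0 0" --pt "0 -0.04 0 0" --pt "-0.03 0 0.05 0" --pt "-0.03 0 0.05 0" --pt "-0.03 0 0.05 0" --pt "-0.03 0 0.05 0" --pt "0 0 0 0" --fingers 0.55

```text
clock: 7.3
eef_pos: [506.0, 181.1, 172.3]
ee_rot: [-1.58, -0.016, -0.051]
contact_force: [1.0, 0.5, 0.0]
gripper_width: 42.4
```

```bash
python3 - <<'E'
from h import *
a=save('top','t2');b=save('side','s2')
c=a[160:330,190:400];d=b[160:330,220:430]
cv2.imwrite('pics/z2.png',np.hstack([cv2.resize(x,(400,324),interpolation=2) for x in(c,d)])[:,:,::-1])
E
```

```text
(no output)
```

View pics/z2.png

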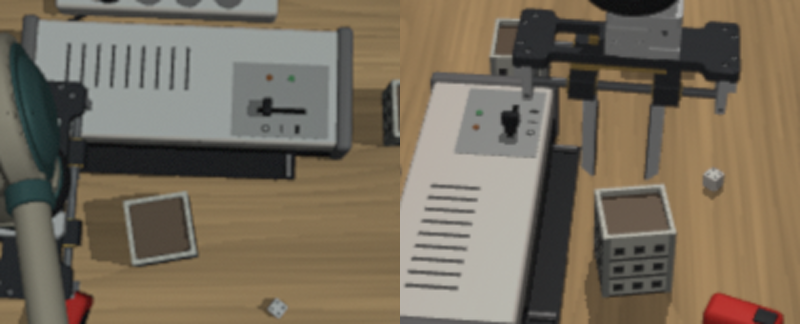

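The lever is still at off, so the fingers missed it. In the previous side picture it also appeared in front of the fingers. I'll check the measured TCP against the pictures.

```bash
python3 - <<'E'
from h import *
np.set_printoptions(precision=1,suppress=True)
s=robot.read_state();print(s['clock'],s['eef_pos'],s['ee_rot'],s['gripper_width'],s['joints'])
p=np.array(s['eef_pos'])
b=cv2.imread('pics/s2.png');a=cv2.imread('pics/t2.png')
from scipy.spatial.transform import Rotation as R
M=R.from_euler('xyz',s['ee_rot']).as_matrix()
for q,c in[(p,(0,0,255)),(p+M@[27,0,0],(0,255,0)),(p-M@[27,0,0],(0,255,0)),(p+M@[0,-97,0],(255,0,0)),([621,-17,106],(0,255,255)),([649.7-29,72.7-91+1,106],(255,0,255))]:
  for im,cam in((b,'side'),(a,'top')):
    u=proj(cam,q)[0];print(cam,u);cv2.circle(im,tuple(int(round(x)) for x in u),2,c,-1)
print('house top ctr side',proj('side',[487.7,100.9,84]))
# lever: top of lever seen in side image -> at z=106
print(ray('side',278,219,106))
cv2.imwrite('pics/z3.png',np.hstack([cv2.resize(x,(400,400),interpolation=2) for x in(a[120:360,160:400],b[130:370,200:440])]))
E
```

```text
7.4 [508.4 178.  172.3] [-1.6 -0.  -0.1] 41.99816145548109 [ 0.2  0.2  1.6 -0.   1.3  0.3]
side [334. 262.]
top [230.7 265.9]
side [318.1 260.7]
top [231.7 251.9]
side [350.  263.3]
top [229.6 280.1]
side [336.8 217.6]
top [220.4 261. ]
side [278.1 218.3]
top [330.2 215.1]
side [278.3 218.2]
top [330.4 215.3]
house top ctr side [[344.3 269. ]]
[621.1 -14.9 106. ]
```

View pics/z3.png

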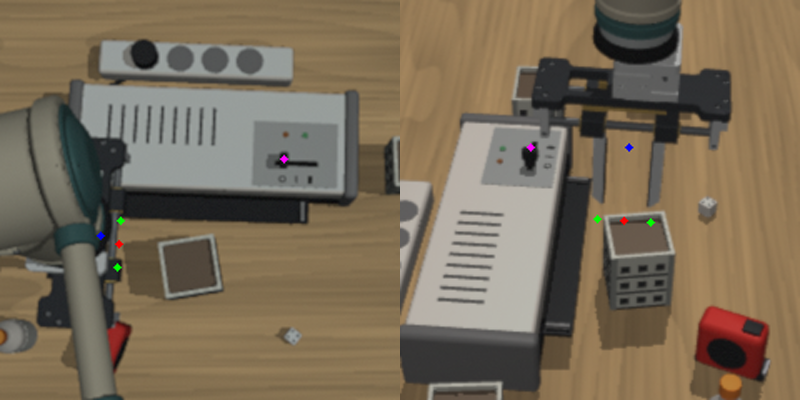

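```bash
python3 - <<'E'
from h import *
np.set_printoptions(precision=1,suppress=True)
for z in(92,102,112,117):print(z,proj('side',[[617.3,-1.4,z],[617.3,-21.4,z]]).tolist())
b=cv2.imread('pics/s1.png');c=b[180:240,245:305]
s=robot.read_state()
d=b=cv2.imread('pics/s2.png')[215:275,300:360]
cv2.imwrite('pics/z4.png',np.hstack([cv2.resize(x,(400,400),interpolation=2) for x in(c,d)]))
E
```

```text
92 [[279.5655132231787, 228.73902913659524], [280.3631161987506, 222.41630261712405]]
102 [[279.4164941012756, 224.8699629647179], [280.220093546545, 218.56183640567411]]
112 [[279.2658916282056, 220.95978736769194], [280.0755700508785, 214.66692240278044]]
117 [[279.1899887280344, 218.98907824225105], [280.0027380847644, 212.7040979958009]]
```

View pics/z4.png

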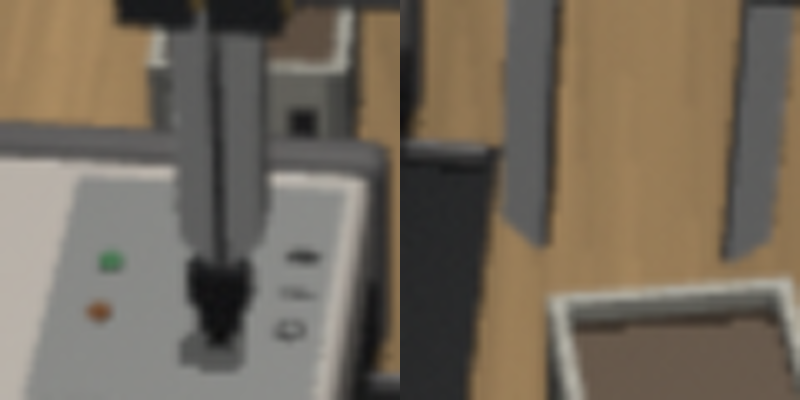

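The picture puts the fingertips about 22–24 mm higher than the reported TCP, which fits them sweeping just over the lever without force. I'll do the building next, descending carefully and checking the tip height by image and force.

drive_tool --pt "-0.018 0.02 0 0.0" --pt "0 0.05 0 0" --pt "0 0.05 0 0" --pt "0 0.03 0 0" --pt "0 0 0 0" --pt "0 0 0 0"

```text
clock: 8.15
eef_pos: [502.5, 169.8, 20.5]
ee_rot: [-1.583, -0.028, -0.065]
contact_force: [0.2, 1.1, -0.5]
gripper_width: 42.0
```

```bash
python3 - <<'E'
from h import *
b=save('side','s3');p=np.array(robot.read_state()['eef_pos'])
for dz in(0,12,24):print(p,dz,proj('side',p+[0,0,dz]))
c=b[220:340,270:430]
cv2.imwrite('pics/z5.png',cv2.resize(c,(800,600),interpolation=2)[:,:,::-1])
E
```

```text
[502.4818216  169.83298286  20.62231088] 0 [[335.01617609 319.1171288 ]]
[502.4818216  169.83298286  20.62231088] 12 [[335.20248061 314.72962397]]
[502.4818216  169.83298286  20.62231088] 24 [[335.39135001 310.28171573]]
```

View pics/z5.png

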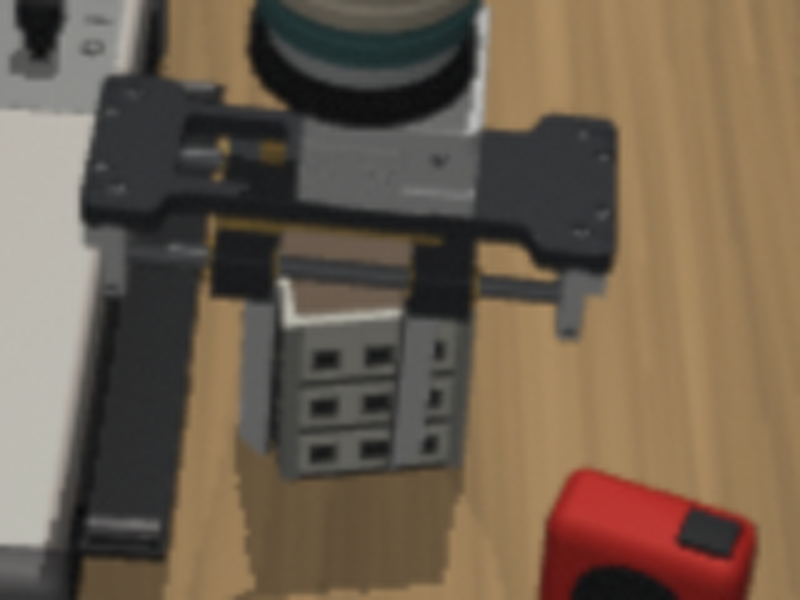

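Tips are at about (322,310) and (352,314), about 7 px above prediction, so roughly 20 mm higher than reported. I'll centre and descend further in small steps, watching the force.

drive_tool --pt "-0.014 0.0 0 -0.02" --pt "0 0.005 0 0" --pt "0 0.005 0 0" --pt "0 0 0 0"

```text
clock: 8.7
eef_pos: [489.9, 171.1, 12.8]
ee_rot: [-1.582, -0.034, -0.043]
contact_force: [0.2, -0.7, 0.7]
gripper_width: 42.2
```

drive_tool --pt "0 0.004 0 0" --pt "0 0.003 0 0" --pt "0 0.003 0 0" --pt "0 0 0 0"

```text
clock: 9.2
eef_pos: [490.5, 171.1, 1.9]
ee_rot: [-1.582, -0.033, -0.043]
contact_force: [0.4, 0.2, -0.5]
gripper_width: 42.5
```

drive_tool --pt "0 0 -0.01 0" --pt "0 0 -0.01 0" --pt "0 0 -0.01 0" --pt "0 0 -0.01 0" --pt "0 0 -0.01 0" --pt "0 0 -0.01 0"

```text
clock: 9.95
eef_pos: [488.2, 107.3, 2.9]
ee_rot: [-1.582, -0.034, -0.043]
contact_force: [-0.2, 0.4, -0.3]
gripper_width: 42.5
```

```bash
cat >> h.py <<'E'
o=np.array([653.7,72.7]);y0=-.0386
ax=np.array([np.cos(y0),np.sin(y0)]);ay=np.array([-np.sin(y0),np.cos(y0)])
def mach(p): d=np.asarray(p)[:2]-o; return d@ax,d@ay
E
python3 - <<'E'
from h import *
a=save('top','t4');b=save('side','s4')
print('tcp',mach(robot.read_state()['eef_pos']))
cv2.imwrite('pics/z6.png',np.hstack([cv2.resize(x,(400,400),interpolation=2) for x in(a[150:350,190:390],b[180:380,220:420])])[:,:,::-1])
E
```

```text
tcp (np.float64(-166.78053076920384), np.float64(27.72809575488414))
```

View pics/z6.png

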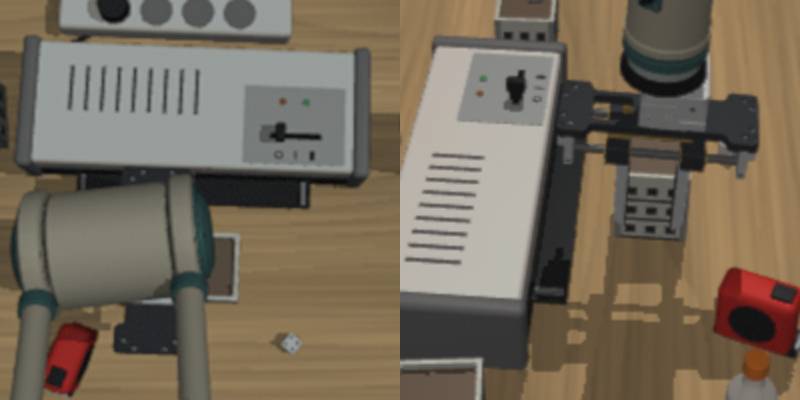

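The building is upright, squared to the fingers and about 35 mm along. Continuing.

drive_tool --pt "0 0 -0.01 0" --pt "0 0 -0.01 0" --pt "0 0 -0.01 0" --pt "0 0 -0.01 0" --pt "0 0 -0.01 0" --pt "0 0 -0.01 0" --pt "0 0 -0.01 0" --pt "0 0 -0.01 0"

```text
clock: 11.05
eef_pos: [484.2, 22.1, 3.7]
ee_rot: [-1.582, -0.034, -0.043]
contact_force: [0.3, 1.3, -0.6]
gripper_width: 42.4
```

drive_tool --pt "0 0 -0.01 0" --pt "0 0 -0.01 0" --pt "0 0 -0.01 0" --pt "0 0 -0.01 0" --pt "0 0 -0.008 0" --pt "0 0 -0.005 0" --pt "0 0 0 0"

```text
clock: 11.92
eef_pos: [481.7, -35.5, 4.4]
ee_rot: [-1.582, -0.034, -0.044]
contact_force: [0.2, -0.3, 0.5]
gripper_width: 42.5
```

drive_tool --pt "0 0 -0.008 0" --pt "0 0 -0.007 0" --pt "0 0 0 0" --pt "0 0 0.01 0" --pt "0 0 0.02 0" --pt "0 -0.05 0 0" --pt "0 -0.06 0 0" --pt "0 -0.06 0 0" --pt "0.03 0 0.03 0" --pt "0 0 0.04 0" --pt "0 0 0 0"

```text
clock: 13.3
eef_pos: [510.5, 57.0, 180.7]
ee_rot: [-1.58, -0.036, -0.042]
contact_force: [0.1, -0.6, 0.6]
gripper_width: 42.3
```

```bash
python3 - <<'E'
from h import *
np.set_printoptions(precision=1,suppress=True)
a=save('top','t5');b=save('side','s5')
p=robot.read_state()['eef_pos'];print('tcp',p,mach(p))
for cam in('top','side'):
  for r in robot.trace(cam,'house_tall')[:1]:
    m=r['region'].astype(np.uint8);print(cam,r['score'],r['extent'])
    if cam=='top':
      q=cv2.boxPoints(cv2.minAreaRect(max(cv2.findContours(m,0,1)[0],key=cv2.contourArea)));w=np.array([ray('top',*x,84)[:2] for x in q]);print(w,mach(w.mean(0)))
cv2.imwrite('pics/z7.png',np.hstack([cv2.resize(x,(400,400),interpolation=2) for x in(a[150:350,240:440],b[130:330,220:420])])[:,:,::-1])
E
```

```text
tcp [510.2  54.8 180.3] (np.float64(-142.68946186717653), np.float64(-23.465146706497855))
side 0.58 [331.3, 194.0, 368.1, 246.3]
```

View pics/z7.png

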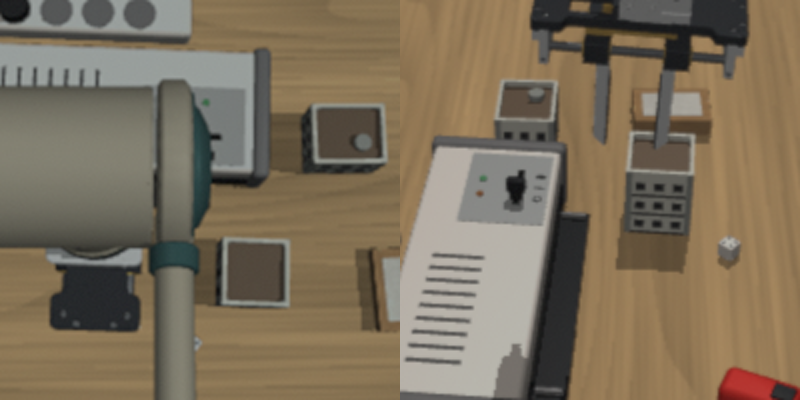

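The building stands upright with its roof centre at about top pixel (367,286), roughly machine y -166. Now back to the lever with the corrected height.

drive_tool --pt "0.03 0 -0.01 0" --pt "0.03 0 -0.01 0" --pt "0.03 0 -0.01 0" --pt "0.02 0 -0.01 0" --pt "0 0 0 0" --pt "0 0 0 0" --fingers 1

```text
clock: 14.25
eef_pos: [616.9, 1.4, 182.0]
ee_rot: [-1.583, -0.029, -0.054]
contact_force: [-0.2, 0.8, 0.7]
gripper_width: 0.6
```

drive_tool --pt "0.004 0 0.012 -0.015" --pt "0 0.04 0 0" --pt "0 0.04 0 0" --pt "0 0.02 0 0" --pt "0 0 0 0"

```text
clock: 14.88
eef_pos: [622.8, 17.5, 81.9]
ee_rot: [-1.581, -0.031, -0.034]
contact_force: [0.1, 0.1, -0.6]
gripper_width: 0.4
```

```bash
python3 - <<'E'
from h import *
p=np.array(robot.read_state()['eef_pos']);print(p,mach(p))
b=save('side','s6')
for dz in(0,20):print(proj('side',p+[0,0,dz]))
cv2.imwrite('pics/z8.png',cv2.resize(b[170:250,240:320],(600,600),interpolation=2)[:,:,::-1])
E
```

```text
[622.81645479  17.52959236  81.9288542 ] (np.float64(-28.731491501424895), np.float64(-56.321120724471655))
[[276.17277276 238.6552022 ]]
[[275.83494603 230.93201517]]
```

View pics/z8.png

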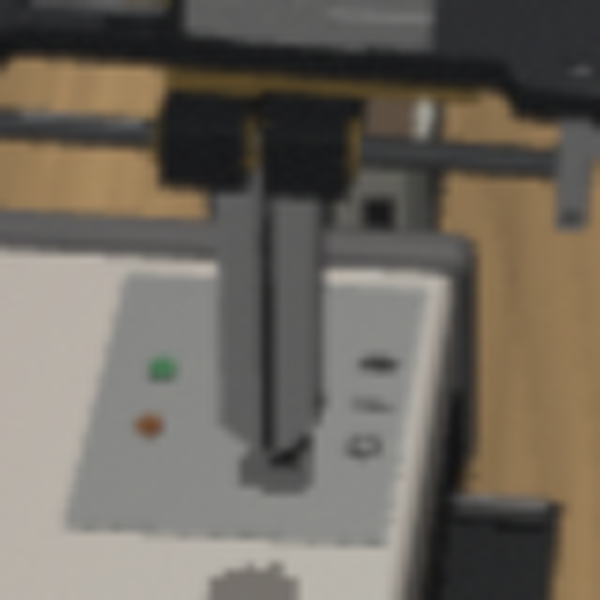

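The fingers are now in front of the lever, and the tip pixel (276,231) confirms the 20 mm offset, so the tip is at about z 102. Lowering 8 mm and pushing.

drive_tool --pt "0 0.008 0 0" --pt "0 0 0 0" --pt "0 0 -0.008 0" --pt "0 0 -0.008 0" --pt "0 0 -0.007 0"

```text
clock: 15.55
eef_pos: [625.6, -6.4, 78.9]
ee_rot: [-1.582, -0.04, -0.032]
contact_force: [0.2, -0.4, -0.3]
gripper_width: 0.3
```

drive_tool --pt "0 0 -0.006 0" --pt "0 0 -0.006 0" --pt "0 0 -0.006 0"

```text
clock: 15.92
eef_pos: [625.0, -26.4, 79.2]
ee_rot: [-1.582, -0.041, -0.034]
contact_force: [-0.1, -0.3, 0.1]
gripper_width: 0.3
```

drive_tool --pt "0 0.004 0 0" --pt "0 0 -0.005 0" --pt "0 0 -0.004 0" --pt "0 0 -0.003 0"

```text
clock: 16.42
eef_pos: [624.5, -39.2, 74.8]
ee_rot: [-1.582, -0.04, -0.033]
contact_force: [-0.1, -0.7, 0.6]
gripper_width: 0.4
```

drive_tool --pt "0 0 -0.002 0" --pt "0 0 -0.002 0"

```text
clock: 16.68
eef_pos: [624.5, -43.5, 74.9]
ee_rot: [-1.582, -0.04, -0.034]
contact_force: [-0.2, 0.7, 0.0]
gripper_width: 0.4
```

drive_tool --pt "0 0 -0.0015 0" --pt "0 0 -0.0015 0"

```text
clock: 16.92
eef_pos: [624.4, -46.7, 75.0]
ee_rot: [-1.582, -0.04, -0.033]
contact_force: [-0.6, 1.0, -1.2]
gripper_width: 0.3
```

```bash
python3 - <<'E'
from h import *
s=robot.read_state();print(s['eef_pos'],mach(s['eef_pos']),s['contact_force'])
# lever expected side pixels at off/thin/thick (mid of grip, z=98)
for y in(-92,-110,-128):
  w=o-30*ax+y*ay;print(y,proj('side',[[*w,106],[*w,82]]).round(1).tolist(),proj('top',[*w,106]).round(1).tolist())
save('side','s7')
for r in robot.trace('side','lever')[:3]:
  v,u=np.nonzero(r['region']);print(r['score'],r['extent'],v.size,u.mean(),v.mean())
# what darkened/brightened: black pixels on panel
im=cv2.imread('pics/s7.png');v,u=np.nonzero(im[195:240,255:305].max(2)<50);print(v.size,u.min()+255,u.max()+255,v.min()+195,v.max()+195)
E
```

```text
[624.37017859 -46.67735776  75.00198906] (np.float64(-24.701152176343996), np.float64(-120.42028504406619)) [-0.56219399  1.01792163 -1.2497712 ]
-92 [[278.6, 218.0], [279.0, 227.2]] [[330.7, 215.5]]
-110 [[279.7, 212.5], [280.0, 221.7]] [[339.3, 215.8]]
-128 [[280.7, 207.0], [281.0, 216.2]] [[347.8, 216.1]]
171 273 304 195 239
```

Backing off to check where the lever is.

drive_tool --pt "0 0 0.008 0" --pt "0 -0.04 0 0" --pt "0 -0.04 0 0" --pt "0 -0.03 0.03 0" --pt "0 0 0.05 0" --pt "0 0 0.05 0" --pt "-0.03 0 0.05 0" --pt "0 0 0 0"

```text
clock: 18.02
eef_pos: [596.0, 153.3, 185.3]
ee_rot: [-1.577, -0.041, -0.035]
contact_force: [-0.1, 0.1, -0.2]
gripper_width: 0.3
```

```bash
cat > lev.py <<'E'
from h import *
import sys
a=save('top','tq'+sys.argv[1]);b=save('side','sq'+sys.argv[1])
print(robot.read_state()['eef_pos'])
def dark(im,r0,r1,c0,c1,t=45):
    for r in range(r0,r1): print(r,''.join('#' if x<t else ('+' if x<75 else '.') for x in im[r,c0:c1].max(1)))
print('top');dark(a,205,232,318,358)
print('side');dark(b,198,234,262,300)
for cam in('top','side'):
  for r in robot.boxes_of(cam,'lever')[:2]:print(cam,r)
E
python3 lev.py 1
```

```text
[598.24137449 149.98797975 185.31271934]
top
205 ........................................
206 ........................................
207 ........................................
208 ........................................
209 ........................................
210 ........................................
211 ...........+++..........................
212 ..........+###+.........................
213 .........+####+.........................
214 .........+####+.........................
215 .........+####+.........................
216 .......++#####+.........................
217 .......###################++++++........
218 ......+#########################+.......
219 .......+++####+.....+++++++##+#+........
220 ..........+##+..........................
221 ........................................
222 ........................................
223 ........................................
224 ........................................
225 ........................................
226 ...........................++...........
227 ...........................++...........
228 ................
[... 1072 characters left out ...]
...........++......+#+................
220 ...........++......+#+................
221 ...........++......+#+...............+
222 ...........++......+#+...............+
223 ...........++......+#+...............+
224 ...........++......+#+...............+
225 ............+......+#+...............+
226 ...................++...............++
227 ...................++...............++
228 ...................++...............+#
229 ...................++...............+#
230 ...................++...............+#
231 ...................++...............+#
232 ...................++..............++#
233 ...................++..............++#
top {'extent': [328.7, 210.7, 330.3, 219.7], 'score': 0.58}
```

The dark pixels show the lever still at off (column about 329.5), so the tips again passed over it. The final building position also implies the finger face sits about 7 mm further in +y than assumed, which raises the true tip offset to about 28–32 mm. I'll use touch on the deck as the height reference.

drive_tool --pt "0.008 0 -0.045 0" --pt "0.008 0 -0.045 0" --pt "0.007 0 -0.045 0" --pt "0 0.03 0 0" --pt "0 0.05 0 0" --pt "0 0.03 0 0" --pt "0 0 0 0"

```text
clock: 19.1
eef_pos: [626.7, -6.0, 75.5]
ee_rot: [-1.582, -0.049, -0.056]
contact_force: [-0.1, 0.5, -0.7]
gripper_width: 0.4
```

drive_tool --pt "-0.003 0 0.008 -0.015" --pt "0 0.006 0 0" --pt "0 0.004 0 0" --pt "0 0 0 0"

```text
clock: 19.6
eef_pos: [627.2, 1.3, 68.8]
ee_rot: [-1.584, -0.055, -0.041]
contact_force: [-0.6, -1.0, 0.2]
gripper_width: 0.7
```

drive_tool --pt "0 0.003 0 0" --pt "0 0.002 0 0" --pt "0 0 0 0"

```text
clock: 19.98
eef_pos: [627.8, 1.3, 64.1]
ee_rot: [-1.584, -0.056, -0.041]
contact_force: [-0.2, -0.2, -0.4]
gripper_width: 0.4
```

drive_tool --pt "-0.002 0.003 0 0" --pt "0 0.002 0 0" --pt "0 0 0 0"

```text
clock: 20.35
eef_pos: [625.9, 1.3, 58.6]
ee_rot: [-1.584, -0.056, -0.041]
contact_force: [1.2, 0.6, -0.5]
gripper_width: 0.5
```

```bash
python3 - <<'E'
from h import *
s=robot.read_state();p=s['eef_pos'];print(p,mach(p),s['contact_force'],s['wrist_torque'])
a=save('side','s9')
for dz in(0,10,20,30):print(dz,proj('side',np.array(p)+[0,7,dz]).round(1))
g=cv2.cvtColor(a,cv2.COLOR_RGB2GRAY)
for r in range(205,250):print(r,' '.join(f'{x:3d}' for x in g[r,264:294]))
E
```

```text
[625.8791135    1.33946839  58.58422834] (np.float64(-25.046330521478833), np.float64(-72.38099560218407)) [ 1.21178217  0.63179893 -0.46429852] [-0.08476373 -0.06380765  0.02791833]
0 [[275.4 244.4]]
10 [[275.3 240.7]]
20 [[275.1 236.9]]
30 [[274.9 233.1]]
205 170 171 171 170 161 126  97  93  94  93  87  63  46  72  91  93  93  95  88  77 105 109 108 109 109 109 107 101 100 101
206 163 166 171 170 160 126  98  94  94  93  86  63  51  79  92  94  94  94  91 111 167 172 172 173 174 174 168 154 152 153
207 139 140 141 140 132 107  95  93  94  93  86  62  52  79  92  94  94  94  92 113 167 172 172 172 174 175 174 171 172 173
208 136 136 136 135 127 104  94  94  94  93  86  58  51  79  92  93  94  94  92  99 138 142 142 145 149 150 149 150 152 157
209 136 135 136 136 127 104  94  93  94  92  85  57  50  79  93  94  93  95  96 101 133 137 138 138 138 138 139 139 139 140
210 136 136 136 136 127 104  95  93  94  93  85  56  51  80  92  93  94  96  98 103 134 138 138 137 137 137 138 137 138 138
211 136 136 137 136 128 104  95  93  94  93  85  57  51  80  92  93  94  96  98 103 133 137 138 13
[... 4037 characters left out ...]
 119 115 113 114 114 116 139 177 180 181 181 181 181 181 181 181 181 180 172 147
245 180 180 176 156 120 114 114 114 114 113 114 114 113 114 113 121 148 177 181 181 181 181 181 181 181 182 182 179 168 141
246 180 179 166 126 114 113 113 114 113 114 113 113 114 114 116 137 174 181 181 181 180 181 181 181 181 181 181 178 164 137
247 180 179 164 121 113 113 114 113 113 114 113 113 114 114 117 139 177 181 181 180 181 181 181 181 181 182 181 177 160 133
248 181 179 164 121 114 114 113 114 113 114 114 113 113 113 116 138 177 180 181 181 181 181 181 182 182 182 181 176 157 127
249 180 176 156 119 113 114 114 114 114 114 114 114 113 114 115 138 175 180 180 181 181 181 181 181 182 182 181 174 153 121
```

The tips are now at about z 88, low enough to block the lever fully. Pushing at this height.

drive_tool --pt "0 0 -0.006 0" --pt "0 0 -0.005 0" --pt "0 0 -0.004 0"

```text
clock: 20.78
eef_pos: [625.7, -7.3, 58.9]
ee_rot: [-1.571, -0.056, -0.044]
contact_force: [0.1, 6.9, 0.8]
gripper_width: 0.4
```

drive_tool --pt "0 0 -0.003 0" --pt "0 0 -0.003 0"

```text
clock: 21.02
eef_pos: [625.6, -8.8, 59.0]
ee_rot: [-1.562, -0.057, -0.047]
contact_force: [0.1, 5.3, -0.9]
gripper_width: 0.9
```

drive_tool --pt "0 0 -0.004 0" --pt "0 0 -0.004 0"

```text
clock: 21.28
eef_pos: [625.4, -14.9, 59.0]
ee_rot: [-1.558, -0.057, -0.048]
contact_force: [0.1, 0.6, -0.9]
gripper_width: 0.2
```

Contact at 7 N, and the lever has left its notch. Continuing to the stop.

drive_tool --pt "0 0 -0.005 0" --pt "0 0 -0.005 0" --pt "0 0 -0.005 0"

```text
clock: 21.65
eef_pos: [624.9, -27.1, 59.1]
ee_rot: [-1.55, -0.057, -0.05]
contact_force: [0.2, 5.2, -0.6]
gripper_width: 0.4
```

drive_tool --pt "0 0 -0.005 0" --pt "0 0 -0.005 0"

```text
clock: 21.9
eef_pos: [624.5, -37.3, 59.1]
ee_rot: [-1.549, -0.057, -0.051]
contact_force: [1.2, 10.9, 2.2]
gripper_width: 0.5
```

drive_tool --pt "0 0 -0.004 0" --pt "0 0 -0.003 0"

```text
clock: 22.15
eef_pos: [624.5, -36.6, 59.2]
ee_rot: [-1.534, -0.058, -0.056]
contact_force: [0.9, 10.6, 0.2]
gripper_width: 0.7
```

drive_tool --pt "0 0 -0.004 0" --pt "0 0 -0.003 0"

```text
clock: 22.4
eef_pos: [624.6, -35.9, 59.4]
ee_rot: [-1.519, -0.058, -0.059]
contact_force: [1.2, 9.6, 0.3]
gripper_width: 0.4
```

drive_tool --pt "0 0 0.015 0" --pt "0 -0.04 0 0" --pt "0 -0.05 0 0" --pt "0 -0.03 0.03 0" --pt "0 0 0.05 0" --pt "0 0 0.05 0" --pt "-0.03 0 0.05 0" --pt "0 0 0 0"

```text
clock: 23.4
eef_pos: [599.6, 152.4, 189.9]
ee_rot: [-1.534, -0.061, -0.063]
contact_force: [0.2, 0.1, 0.4]
gripper_width: 0.4
```

```bash
python3 lev.py 2 | head -34; python3 - <<'E'
from h import *
save('top','tf');save('side','sf')
for n in('house_tall','house_mid','house_low'):
  for r in robot.trace('top',n)[:2]:
    q=cv2.boxPoints(cv2.minAreaRect(max(cv2.findContours(r['region'].astype(np.uint8),0,1)[0],key=cv2.contourArea)));z={'house_tall':84,'house_mid':70,'house_low':56}[n]
    w=np.array([ray('top',*x,z)[:2] for x in q]);print(n,round(r['score'],2),mach(w.mean(0)),w.round().tolist())
E
```

```text
[601.53798486 149.40663914 189.68417524]
top
205 ........................................
206 ........................................
207 ........................................
208 ........................................
209 ........................................
210 ........................................
211 ........................................
212 ...........................++#+.........
213 ...........................####.........
214 ..........................+####+........
215 ..........................+####+........
216 ........++++......++++++++#####+........
217 .......+########################........
218 .......+########################+.......
219 .................++++###########........
220 ......................+.++####+.........
221 ...........................+++..........
222 ........................................
223 ........................................
224 ........................................
225 ........................................
226 ...........................++...........
227 ...........................++...........
228 ................
[... 375 characters left out ...]
56169597), np.float64(-170.80879049325736)) [[511.0, -54.0], [511.0, -131.0], [437.0, -128.0], [438.0, -53.0]]
house_mid 0.65 (np.float64(-171.87757726573673), np.float64(-172.59735659221107)) [[513.0, -55.0], [512.0, -133.0], [438.0, -130.0], [438.0, -54.0]]
house_mid 0.58 (np.float64(-22.52558676639931), np.float64(-270.9984014132745)) [[660.0, -151.0], [660.0, -247.0], [581.0, -243.0], [582.0, -148.0]]
house_low 0.59 (np.float64(-16.76578317040922), np.float64(244.38869808382063)) [[679.0, 356.0], [683.0, 285.0], [613.0, 279.0], [610.0, 350.0]]
house_low 0.46 (np.float64(-248.10120426617772), np.float64(-109.43912742198242)) [[402.0, -17.0], [412.0, -27.0], [401.0, -37.0], [392.0, -27.0]]
```

The lever top moved 17 px (expected 17.1 for thick). The tall building is at machine y of about -171, the others are in place, and the arm is clear at z 190. Handing in.

```bash
python3 -c "
from h import *
print(robot.read_state()['clock']);print(robot.sign_off())"
```

```text
23.85
the job is handed in; nothing more can be done
None
```

The lever is at thick and the building is clear of the slot. I handed the job in at 23.9 s; the sign-off gives no verdict.

- **Building:** I pushed the tall building to the right along the table with two half-open fingers. The last top picture puts its middle at machine y of about -171 mm (150 mm needed). It looked upright in the last picture I viewed of it, taken before the lever pushes.
- **Lever:** I pushed it to thick with shut fingers. The first push force was about 7 N, and it ended against a stop at about 11 N. In the top picture the lever moved 17 px, against 17.1 px expected for thick.

**What failed or disagreed:**
- The first two lever sweeps passed over the lever without touching it. The fingertips were really about 20–30 mm higher than the reported TCP. I lowered the fingers until the side picture showed the lever fully covered, and the third push worked.
- The last outline of the low building was about 35 mm shorter on its left side than at the start. Its right edge had not moved, so I put this down to the arm hiding part of it. I never touched that building, but I did not look again.
- The mid building was within about 2 mm of where it started. I did not measure the tape measure, mug, cards, die or glue bottle again at the end.

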